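# Hang the drilling template on the sloped jig and latch it

## Task

Fit the drilling template onto the sloped drilling jig: lower it onto the sloping face so that the large ends of its two keyholes pass over the two stud heads, then slide it down the slope until it is fully home under the heads. Then swing the drop latch fully shut above the template's upper edge, and let go. Leave the things lying about undisturbed.

Things in the scene. Friction and masses are not known exactly. Their poses are not given: they have to be found in the camera images.
- template_grip (a point): Centre of the handle of the loose drilling template, a plain aluminium plate 100 (x) x 140 (y) x 5 mm, 0.26 kg, lying flat, handle up. The black bar is 14 mm wide along x (grip it across this), 66 long along y, 16 high, on two posts; its centre is 35 mm above the plate's underside, over its middle; 22 mm free below the bar. Axes: z out of the upper side, +x to the edge that goes uppermost on the jig.
- keyhole_left (a point): Centre of the large end (21 mm in diameter) of the template's left keyhole, on the underside, at x = -12, y = +52, z = -35 mm from template_grip, same axes. From there a slot 11.5 mm wide runs towards +x to a round end that stops 24 mm from this point. Rows of flat drill bushes (1.5 mm proud) lie between the keyholes.
- keyhole_right (a point): The same point of the right keyhole, at x = -12, y = -52, z = -35 mm from template_grip.
- jig_face: Sloping plywood face, 150 x 150 mm, of the jig, a wedge stand fixed to the bench that rises away from the robot at 30 degrees to the level; a blank block shows in its window. Origin on the surface, midway between the two studs; x straight up the slope, y level to the left, z square out of the face. The face reaches from x = -65 to +85 mm, its lower edge stands 67 mm above the bench.
- stud_left (a point): Top centre of the left steel stud's head, at x = 0, y = +52, z = +13 mm on the face. Neck 8 mm in diameter, head 15 mm with a bevelled rim, 8 mm free under the head. With the large ends over both heads and the plate flat on the face, template_grip is at x = +12, y = 0, z = +35 mm of the face's frame; fully home, the necks at the slots' ends, at x = -8 (20 mm farther down), y = 0, z = +35.
- stud_right (a point): The same point of the right stud, at y = -52 mm on the face.
- latch (a joint): Angle of the drop latch, rad: 0 = shut, the bar lying level along +y of the face, 2.5 mm above the upper edge of the home template; about 1.6 = open, the bar pointing up the slope. It stays where it is left (stiff pivot, about 1 N moves it at the knob) and stops at 0 and at 1.8. It cannot shut while the template stands higher than home.
- latch_pivot (a point): Pivot of the drop latch, at x = +50.5, y = -86, z = +5 mm of the face's frame (to the right of the template, at its upper corner); same axes as the face.
- latch_knob (a point): Middle of the black knob on the latch bar, 52 mm from the pivot: 14 mm in diameter at this height, standing square to the face from 9 to 31 mm off it, this point 20 mm off it. The dark steel bar that carries it is 12 mm wide, ends 62 mm from the pivot, and its upper side is 9.5 mm off the face.
- tape_roll: Roll of brown packing tape lying flat, 104 mm in diameter, 48 mm high, bystander; origin at the centre of its underside.
- driver_red: Red-handled screwdriver lying on the bench, 189 mm long, bystander; origin on the bench under its middle.
- glue: White glue bottle standing behind the press jig, 43 mm in diameter, 126 mm high, bystander; origin at the centre of its underside.
- felt_cup: Small grey-white cup of felt pads, 69 mm in diameter, 60 mm high, behind the press jig, bystander; origin at the centre of its underside.

How it is judged:
By the outcome, as a careful person would: the job done as asked, in the order asked, and still so for the second after the job is handed in, with the robot touching nothing.
It also fails if it takes over 58 s, if anything falls off the work surface, if the arm or the gripper's body presses on something with over 40 N, if the wrist force passes 120 N, or if a joint passes its speed limit or range.

## Robot

A 6-joint arm with a two-finger parallel gripper is mounted at the origin on a cart in front of the work surface, level with it; the furniture and walls round the work are solid. World frame = base frame: x ahead of the robot, y to its left, z up, the work surface at z = 0. Lengths are in m, angles in rad, forces in N, time in s.
With the tool pointing down it reaches from about 0.35 to 1 m from the base axis. Payload 7.1 kg.
Tool frame: the origin (TCP) lies at the very end of the fingers, on their centre line; the grasp point (between the pads) lies 19 mm behind it; z points along the fingers, y is the line along which they close (so a half turn about z gives the same grasp; the last joint's range is limited). The gripper opens to 85 mm and grips with 20 to 120 N. Pads are 22 mm wide; open, the fingers measure 114 mm over their backs; the gripper's body (76 mm by 85 mm) begins 54 mm behind the grasp point. The pads swing forward as they close: fully open they stand 13 mm farther back than shut.
Start: joints at [1.166, 0.423, 1.63, -0, 1.089, -0.019], TCP at [0.235, 0.579, 0.231] pointing down, gripper open.
Joint ranges: [-3, 3], [-0.9, 2.11], [0.09, 2.58], [-1.31, 4.45], [0.11, 2.69], [-2.54, 2.54]. Speed limits (rad/s): [2.39, 2.39, 3.01, 3.14, 3.14, 3.14].

## Interface

Orientations are given as a rotation vector (axis times angle).
In Python, from bench import * gives the robot as it stands.
- The arm moves only by the shell command python3 -m handwheel 'ROWS' [OPENING] [FORCE]. ROWS is a JSON object of lists of equal length, an entry for each row: "delta_pos": the shift along the tool's x, y, z in units of 300 mm (1.0 is 300 mm), a list of three; "yaw": the turn about the tool's z in units of 90 degrees (1.0 is 90 degrees). A call has exactly 10 rows; each row shifts and turns the commanded pose from where the row before left it, along the tool's axes as they then stand; what a row does not reach is not made up. A row lasts 1/10 s, in which the tool goes at most 50 mm and 8.59 degrees, less where a joint would pass 70% of its speed; a pose out of reach is approached as far as the arm can. A call with a number of a shift or a turn outside -1 to 1 is refused whole. A call with a gripper value outside its range is refused whole. OPENING is the opening, from 0 (shut) to 1 (fully open), set as the call begins (- or left out, the last holds). The fingers move at their own pace and stop on an object; FORCE is the grip in N (left out, the last holds). Time passes only in rows, so rows that do not move let the fingers close, or fill a call up. It gives the time, the measured TCP pose, the force, the opening and the grip force at its end, in the units of the state.
- get_obs(): the state, without advancing time (a new reading comes with each control period).
- grab_frame(name): name is "scene" or "top"; returns the picture (480x640x3 uint8, red, green, blue); there is no depth.
- get_calibration(name): a dict with "camera_matrix" (3x3 intrinsics, pixels), "dist" ([k1, k2, p1, p2, k3] as OpenCV has them; the pictures are not rectified), "R" (3x3) and "t" (3): a world point X has camera coordinates R X + t. Camera axes: x right, y down, z forward; pixel columns grow to the right and rows downward; lengths in m; the calibration is good to about 2 mm. A picture is of the moment at which its call begins. get_calibration takes no time and is no camera call.
- job_done(): hands the job in; it is judged then, once.
The state is a dict: "clock": time; "q": joint angles; "joint_velocities": joint speeds; "joint_efforts": joint torques, N m; "tool_pos": TCP position; "tcp_rot": TCP orientation; "contact_force": force on the tool from outside, world axes, zero at the start; "wrist_torque": the same for the moment, N m; "finger_gap": finger opening in m; "grip_force": force on a finger pad.
Only numpy, scipy, OpenCV 4.12 (cv2) and the standard library are available. Lean on these libraries where they do the work, as an engineer would, in place of code of your own. Each camera call takes 0.05 s, during which the arm holds its last target. There are 200 camera calls.

## Working session

There is one attempt and no reset: what is moved stays moved. The work goes in short steps, Python scripts to look and compute and a shell command to move; the robot and the scene stay as the last step left them, time stands still between calls to the robot, and variables do not carry over. Pictures are saved under pics/ and viewed, at most 11 in all, crops included, and the job is handed in when it is done.

```bash
mkdir -p pics; ls; python3 - <<'E'
from bench import *
import cv2
for n in ("scene","top"):
    im=grab_frame(n); cv2.imwrite(f"pics/{n}0.png",im[:,:,::-1])
    c=get_calibration(n); print(n,{k:[[round(float(x),4) for x in r] for r in v] if k in("R","camera_matrix") else [round(float(x),4) for x in v] for k,v in c.items()})
o=get_obs();print({k:o[k] for k in("clock","tool_pos","tcp_rot","finger_gap","contact_force")})
E
```

```text
pics
scene {'camera_matrix': [[564.6229, 0.0, 312.4708], [0.0, 564.6229, 237.1325], [0.0, 0.0, 1.0]], 'dist': [0.0098, 0.0, 0.0, 0.0, 0.0], 'R': [[0.7358, -0.6769, 0.0196], [-0.4956, -0.558, -0.6656], [0.4615, 0.48, -0.7461]], 't': [-0.4362, 0.321, 0.9977]}
top {'camera_matrix': [[486.8429, 0.0, 318.5727], [0.0, 486.8429, 245.2112], [0.0, 0.0, 1.0]], 'dist': [-0.0525, 0.0, 0.0, 0.0, 0.0], 'R': [[-0.0219, -0.9997, -0.0094], [-0.9962, 0.0226, -0.0841], [0.0842, 0.0075, -0.9964]], 't': [-0.0426, 0.5799, 1.27]}
{'clock': 0.1, 'tool_pos': array([0.23497042, 0.57863565, 0.23065496]), 'tcp_rot': array([-6.02146574e-01, -3.08304679e+00,  2.05964579e-03]), 'finger_gap': 0.08552471273308226, 'contact_force': array([-0.09622535, -1.74630603, -0.25253511])}
```

View pics/scene0.png

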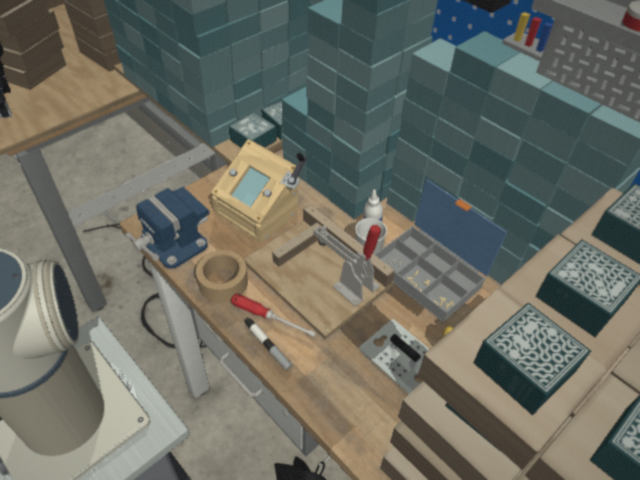

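View pics/top0.png

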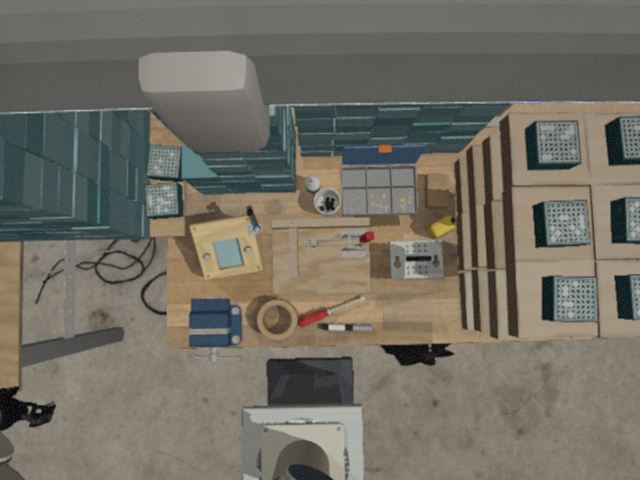

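The scene picture shows the jig near (255,190) and the template near (395,355). In the top picture they are at (227,247) and (416,260), with the template handle at about (422,258). The latch knob is at about (252,212). Next I'll enlarge both.

```bash
python3 - <<'E'
import cv2,numpy as np
s=cv2.imread("pics/scene0.png");t=cv2.imread("pics/top0.png")
def c(im,x,y,w,h,k):
    return cv2.resize(im[y:y+h,x:x+w],None,fx=k,fy=k,interpolation=cv2.INTER_CUBIC)
# jig: scene (200,130) 110x110 ; top (180,200) 90x90, 
a=np.hstack([c(s,205,135,110,110,3.63636),c(t,180,198,100,100,4)]);cv2.imwrite("pics/jig.png",a)
b=np.hstack([c(s,350,305,100,100,4),c(t,370,210,100,100,4)]);cv2.imwrite("pics/tpl.png",b)
E
```

```text
(no output)
```

View pics/jig.png

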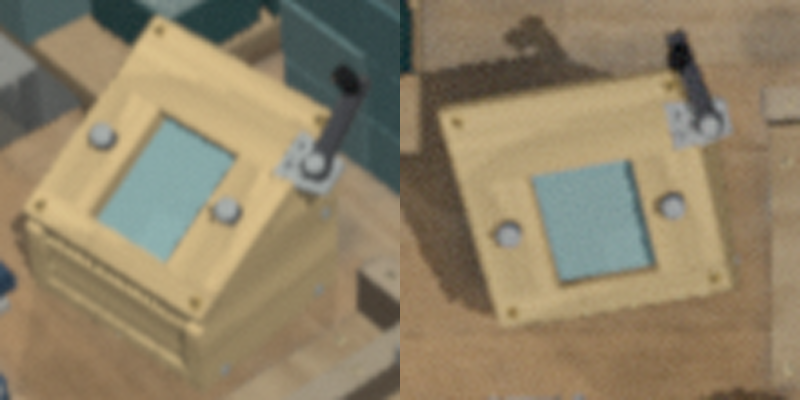

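View pics/tpl.png

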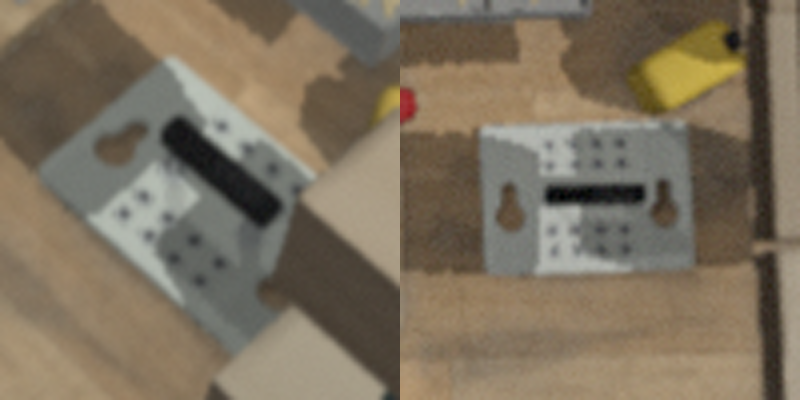

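The jig crop shows both stud heads, the face corners, and the latch open, pointing up the slope. In the template crop, the large keyhole ends face the robot, so +x points away from it. Next I'll fit the poses.

```bash
cat > h.py <<'E'
from bench import *
import cv2,numpy as np
from scipy.optimize import least_squares
from scipy.spatial.transform import Rotation as R
C={n:get_calibration(n) for n in("scene","top")}
def proj(n,X):
    c=C[n];return cv2.projectPoints(np.array(X,float).reshape(-1,1,3),cv2.Rodrigues(np.array(c["R"]))[0],np.array(c["t"],float),np.array(c["camera_matrix"]),np.array(c["dist"]))[0].reshape(-1,2)
def px(uv,off,k): return (np.array(uv,float)+.5)/k-.5+np.array(off)
def pose(x,y,z,yaw,tilt): return R.from_euler("ZY",[yaw,-tilt]),np.array([x,y,z])
E
cat > fit.py <<'E'
from h import *
m=1e-3
def fit(ob,z,tilt,p0):
    def res(p,full=False):
        Rr,t=pose(p[0],p[1],z+p[3],p[2],tilt)
        r=np.array([proj(n,Rr.apply(np.array(P)*m)+t)[0]-uv for n,P,uv in ob])
        return r if full else np.r_[r.ravel(),p[3]/.0015]
    s=least_squares(res,p0+[0],loss="soft_l1");print(s.x.round(4),np.degrees(s.x[2]).round(2));print(res(s.x,True).round(1).tolist());return s.x
T=[("top",P,px(q,(370,210),4)) for P,q in [((50,70,5),(80,126)),((50,-70,5),(286,122)),((-50,-70,5),(294,268)),((-50,70,5),(87,274)),((0,0,43),(195,194)),((-12,52,2),(110,214)),((-12,-52,2),(266,208))]]
T+=[("scene",P,px(q,(350,305),4)) for P,q in [((50,70,5),(172,57)),((-50,70,5),(40,168)),((0,0,40),(222,171)),((-12,52,2),(117,149))]]
fit(T,0,0,[.55,-.25,0.])
J=[("top",P,px(q,(180,198),4)) for P,q in [((85,75,0),(40,115)),((-65,75,0),(100,326)),((-65,-75,0),(333,287)),((0,52,13),(110,233)),((0,-52,13),(272,206)),((50.5,-86,11),(310,123))]]
J+=[("scene",P,px(q,(205,135),3.63636)) for P,q in [((85,75,0),(155,16)),((-65,75,0),(27,213)),((-65,-75,0),(200,320)),((0,52,13),(101,132)),((0,-52,13),(227,210)),((50.5,-86,11),(315,162))]]
p=fit(J,.0995,np.pi/6,[.6,.2,.1])
Rr,t=pose(p[0],p[1],.0995+p[3],p[2],np.pi/6)
for th in(1.4,1.5,1.6,1.7):
    X=Rr.apply(np.array([50.5+52*np.sin(th),-86+52*np.cos(th),31])*m)+t
    print(th,(( proj("top",X)[0]-(180,198)+.5)*4-.5).round(),((proj("scene",X)[0]-(205,135)+.5)*3.636).round())
o=get_obs();print(R.from_rotvec(o["tcp_rot"]).as_matrix().round(3))
E
python3 fit.py
```

```text
[ 5.379e-01 -3.177e-01  3.700e-03 -2.000e-04] 0.21
[[0.0, -0.2], [0.2, -0.5], [-0.1, 0.0], [-0.3, -0.1], [0.7, -0.2], [-0.1, 0.7], [-0.6, 1.1], [0.6, -0.6], [-0.7, 0.6], [0.5, -1.3], [-0.0, 0.7]]
[5.625e-01 1.721e-01 1.573e-01 1.000e-04] 9.01
[[-0.3, -0.6], [0.5, -0.3], [-0.4, -0.9], [-0.3, 1.3], [0.2, 0.6], [-0.1, 0.2], [0.6, -0.0], [-0.8, -0.5], [0.7, 0.5], [-0.3, 0.4], [-0.3, -0.7], [0.5, 0.5]]
1.4 [275.  61.] [342.  74.]
1.5 [284.  58.] [350.  77.]
1.6 [292.  57.] [357.  80.]
1.7 [301.  56.] [363.  84.]
[[-0.927  0.376 -0.001]
 [ 0.376  0.927 -0.001]
 [ 0.    -0.001 -1.   ]]
```

```bash
python3 -m handwheel '{"delta_pos":[[0,0,0],[0,0,0],[0,0,0],[-0.05,-0.145,0],[-0.05,-0.145,0],[-0.05,-0.145,0],[-0.05,-0.145,0],[-0.05,-0.145,0],[-0.05,-0.145,0],[-0.05,-0.145,0]],"yaw":[-0.0826,-0.0826,-0.0826,0,0,0,0,0,0,0]}' 1 20
```

```text
clock: 1.1
tool_pos: [0.3413, 0.2731, 0.2312]
tcp_rot: [0.006, -3.142, 0.0]
contact_force: [0.8, 0.7, 0.2]
finger_gap: 0.0849
grip_force: 0.0
```

```bash
python3 -m handwheel '{"delta_pos":[[-0.05,-0.15,0],[-0.05,-0.15,0],[-0.05,-0.15,0],[-0.05,-0.15,0],[-0.05,-0.15,0],[-0.05,-0.15,0],[-0.05,-0.15,0],[-0.05,-0.15,0],[-0.05,-0.15,0],[-0.05,-0.15,0]],"yaw":[0,0,0,0,0,0,0,0,0,0]}'
```

```text
clock: 2.1
tool_pos: [0.4928, -0.1766, 0.2311]
tcp_rot: [0.005, -3.141, -0.0]
contact_force: [1.3, 0.6, -0.1]
finger_gap: 0.0855
grip_force: 0.0
```

```bash
python3 -m handwheel '{"delta_pos":[[-0.0376,-0.1177,0],[-0.0376,-0.1177,0],[-0.0376,-0.1177,0],[-0.0376,-0.1177,0],[0,0,0.1],[0,0,0.1],[0,0,0.1],[0,0,0.1],[0,0,0.1],[0,0,0]],"yaw":[0,0,0,0,0,0,0,0,0,0]}'
python3 - <<'E'
from h import *
s=grab_frame("scene")[:,:,::-1];t=grab_frame("top")[:,:,::-1]
c=lambda im,x,y:cv2.resize(im[y:y+100,x:x+100],None,fx=4,fy=4,interpolation=cv2.INTER_CUBIC)
cv2.imwrite("pics/g1.png",np.hstack([c(s,350,290),c(t,370,205)]))
o=get_obs();print(proj("scene",o["tool_pos"])-(350,290),proj("top",o["tool_pos"])-(370,205))
E
```

```text
clock: 3.1
tool_pos: [0.5354, -0.3139, 0.077]
tcp_rot: [0.005, -3.134, -0.007]
contact_force: [-0.3, 0.4, 0.3]
finger_gap: 0.085
grip_force: 0.0
[[58.06340906 43.49707964]] [[51.19083192 52.00447076]]
```

View pics/g1.png

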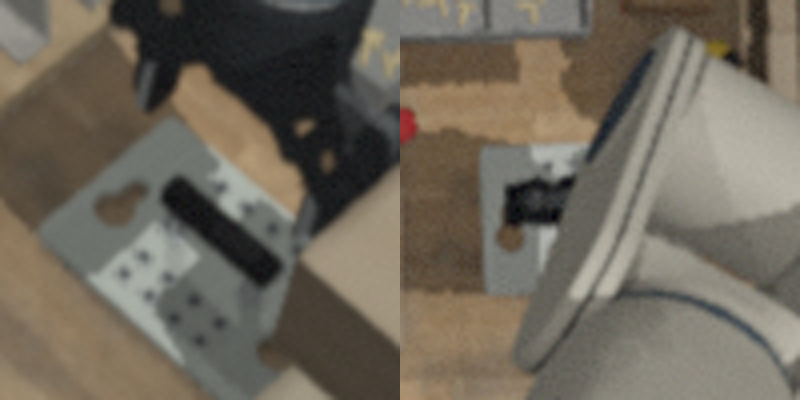

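The scene crop shows the open fingers straddling the handle along its length. The tips are at about (148,100) and (305,240), centred on the bar. Next I'll descend part way and check that it settles.

```bash
python3 -m handwheel '{"delta_pos":[[0,0,0],[0,0,0],[0,0,0],[0,0,0.05],[0,0,0.05],[0,0,0],[0,0,0],[0,0,0],[0,0,0],[0,0,0]],"yaw":[0,0,0,0,0,0,0,0,0,0]}'
```

```text
clock: 4.2
tool_pos: [0.5386, -0.3158, 0.0517]
tcp_rot: [-0.005, 3.141, -0.001]
contact_force: [0.0, 0.2, 0.1]
finger_gap: 0.0855
grip_force: 0.0
```

```bash
python3 -m handwheel '{"delta_pos":[[0.0023,-0.0063,0.044],[0,0,0.044],[0,0,0.044],[0,0,0],[0,0,0],[0,0,0],[0,0,0],[0,0,0],[0,0,0],[0,0,0]],"yaw":[0,0,0,0,0,0,0,0,0,0]}' && python3 -m handwheel '{"delta_pos":[[0,0,0],[0,0,0],[0,0,0],[0,0,0],[0,0,0],[0,0,0],[0,0,0],[0,0,0],[0,0,0],[0,0,0]],"yaw":[0,0,0,0,0,0,0,0,0,0]}' 0 30
```

```text
clock: 5.2
tool_pos: [0.5378, -0.3176, 0.012]
tcp_rot: [-0.005, 3.141, -0.0]
contact_force: [-0.6, -0.3, 0.0]
finger_gap: 0.0856
grip_force: 0.0
clock: 6.2
tool_pos: [0.5377, -0.3176, 0.012]
tcp_rot: [-0.005, 3.141, -0.0]
contact_force: [-1.4, 1.5, 4.6]
finger_gap: 0.0657
grip_force: 33.7
```

```bash
python3 -m handwheel '{"delta_pos":[[0,0,-0.03],[0,0,-0.06],[0,0,-0.1],[0,0,-0.12],[0,0,-0.12],[0,0,-0.12],[0,0,-0.12],[0,0,-0.12],[0,0,-0.05],[0,0,0]],"yaw":[0,0,0,0,0,0,0,0,0,0]}'; cat > path.py <<'E'
from h import *
Rr,t=pose(.5625,.1721,.0995,.1573,np.pi/6)
def tcp(x,y,z): return (Rr.apply(np.array([x,y,z])*1e-3)+t-[0,0,.023])
if __name__=="__main__":
    for a in (30,25,20,15,10,6,3,0):
        r=np.radians(a);g=(62-50*np.cos(r)+35*np.sin(r),0,50*np.sin(r)+35*np.cos(r))
        print(a,np.round(g,1),tcp(*g).round(4))
    print("home",tcp(-8,0,35).round(4))
E
python3 path.py
```

```text
clock: 7.2
tool_pos: [0.5387, -0.3181, 0.2667]
tcp_rot: [-0.006, 3.137, -0.004]
contact_force: [-1.0, 0.3, -3.3]
finger_gap: 0.0653
grip_force: 35.1
30 [36.2  0.  55.3] [0.5661 0.1727 0.1425]
25 [31.5  0.  52.9] [0.5633 0.1722 0.138 ]
20 [27.  0. 50.] [0.5609 0.1718 0.1333]
15 [22.8  0.  46.7] [0.5589 0.1715 0.1284]
10 [18.8  0.  43.2] [0.5573 0.1713 0.1233]
6 [15.9  0.  40. ] [0.5564 0.1711 0.1191]
3 [13.9  0.  37.6] [0.5558 0.171  0.116 ]
0 [12.  0. 35.] [0.5555 0.171  0.1128]
home [0.5384 0.1683 0.1028]
```

```bash
python3 -m handwheel '{"delta_pos":[[-0.004,0.07,0],[-0.0075,0.14,0],[-0.0075,0.14,0],[-0.0075,0.14,0],[-0.0075,0.14,0],[-0.0075,0.14,0],[-0.0075,0.14,0],[-0.0075,0.14,0],[-0.0075,0.14,0],[-0.0075,0.14,0]],"yaw":[0,0,0,0,0,0,0,0,0,0]}' && python3 -m handwheel '{"delta_pos":[[-0.0075,0.14,0],[-0.0075,0.14,0],[0,0.028,0],[0,0,0],[0,0,0],[0,0,0],[0,0,0],[0,0,0],[0,0,0],[0,0,0]],"yaw":[0,0,0,-0.049,-0.049,0,0,0,0,0]}'
```

```text
clock: 8.2
tool_pos: [0.5562, 0.0831, 0.2613]
tcp_rot: [0.005, -3.138, 0.001]
contact_force: [0.6, -0.5, -3.1]
finger_gap: 0.0652
grip_force: 35.1
clock: 9.2
tool_pos: [0.5619, 0.1737, 0.2637]
tcp_rot: [0.246, -3.132, 0.0]
contact_force: [0.3, 0.6, -2.4]
finger_gap: 0.0653
grip_force: 35.3
```

```bash
python3 -m handwheel '{"delta_pos":[[-0.0133,-0.0055,0.06],[0,0,0.08],[0,0,0.08],[0,0,0.08],[0,0,0.062],[0,0,0],[0,0,0],[0,0,0],[0,0,0],[0,0,0]],"yaw":[0,0,0,0,0,0,0,0,0,0]}'
python3 - <<'E'
from h import *
s=grab_frame("scene")[:,:,::-1];t=grab_frame("top")[:,:,::-1]
c=lambda im,x,y:cv2.resize(im[y:y+110,x:x+110],None,fx=3.63636,fy=3.63636,interpolation=cv2.INTER_CUBIC)
cv2.imwrite("pics/g2.png",np.hstack([c(s,205,125),c(t,180,188)]))
E
```

```text
clock: 10.2
tool_pos: [0.5667, 0.1731, 0.1561]
tcp_rot: [-0.247, 3.13, 0.001]
contact_force: [-0.3, 0.2, -2.6]
finger_gap: 0.0655
grip_force: 35.4
```

View pics/g2.png

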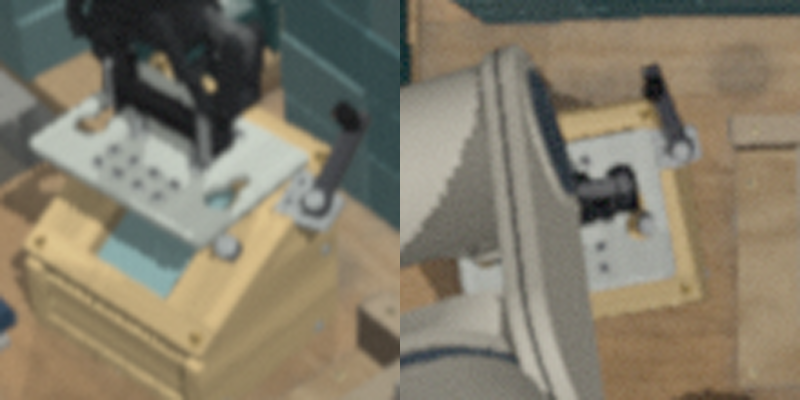

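The plate is held level over the jig. The scene crop has its corners at (30,145), (205,245) and (307,162). In the top crop the front-right corner is at (278,285). Next I'll check these against the prediction.

```bash
python3 - <<'E'
from h import *
k=3.63636
o=np.array([.5667,.1731,.1561+.023])
pts={"FL":(-50,70,-30),"FR":(-50,-70,-30),"BR":(50,-70,-30),"HR":(-12,-52,-30),"HRslot":(12,-52,-30)}
for n,P in pts.items():
    X=R.from_euler("z",.1573).apply(np.array(P)*1e-3)+o
    print(n,((proj("scene",X)[0]-(205,125)+.5)*k-.5).round(),((proj("top",X)[0]-(180,188)+.5)*k-.5).round())
E
```

```text
FL [ 27. 143.] [ 67. 313.]
FR [201. 246.] [275. 275.]
BR [313. 156.] [250. 127.]
HR [221. 197.] [239. 223.]
HRslot [248. 176.] [233. 188.]
```

```bash
python3 -m handwheel '{"delta_pos":[[0,0,0.015],[0,0,0.015],[0,0,0.015],[0.005,0,0.0094],[0.005,0,0.0094],[0.005,0,0.0094],[0.005,0,0.0094],[0.005,0,0.0094],[0,0,0],[0,0,0]],"yaw":[0,0,0,0,0,0,0,0,0,0]}' - 20
python3 - <<'E'
from h import *
s=grab_frame("scene")[:,:,::-1]
cv2.imwrite("pics/g3.png",cv2.resize(s[125:235,205:315],None,fx=5,fy=5,interpolation=cv2.INTER_CUBIC))
E
```

```text
clock: 11.3
tool_pos: [0.5587, 0.1717, 0.1274]
tcp_rot: [0.247, -3.132, 0.0]
contact_force: [-3.3, 2.7, 3.0]
finger_gap: 0.0654
grip_force: 36.1
```

View pics/g3.png

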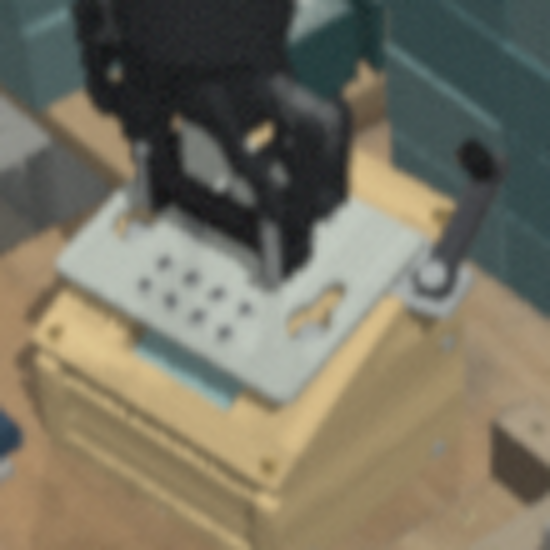

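The crop shows the plate about half tilted in the grip, with its upper edge resting on the face and the right stud head visible inside the large hole at about (315,325). I'll carry on down.

```bash
python3 -m handwheel '{"delta_pos":[[0.002,0,0.008],[0.002,0,0.008],[0.002,0,0.008],[0.002,0,0.008],[0.002,0,0.008],[0.001,0,0.008],[0,0,0],[0,0,0],[0,0,0],[0,0,0]],"yaw":[0,0,0,0,0,0,0,0,0,0]}'
python3 - <<'E'
from h import *
s=grab_frame("scene")[:,:,::-1]
cv2.imwrite("pics/g4.png",cv2.resize(s[125:235,205:315],None,fx=5,fy=5,interpolation=cv2.INTER_CUBIC))
E
```

```text
clock: 12.35
tool_pos: [0.5557, 0.1712, 0.1136]
tcp_rot: [-0.247, 3.131, -0.0]
contact_force: [-4.3, 0.1, 8.3]
finger_gap: 0.0652
grip_force: 36.8
```

View pics/g4.png

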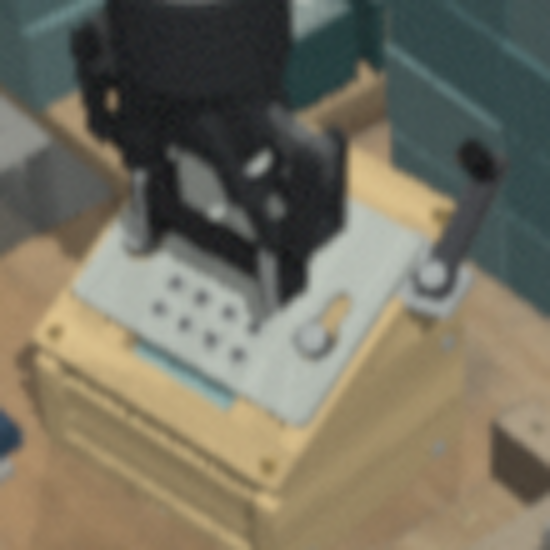

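Both stud heads now stand through the large ends: the right at (313,340) and the left at (137,240). Next I'll press lightly and slide down the slope.

```bash
python3 -m handwheel '{"delta_pos":[[0,0,0.003],[0.0096,0,0.0056],[0.0096,0,0.0056],[0.0096,0,0.0056],[0.0096,0,0.0056],[0.0096,0,0.0056],[0.0096,0,0.0056],[0,0,0],[0,0,0],[0,0,0]],"yaw":[0,0,0,0,0,0,0,0,0,0]}'
```

```text
clock: 13.4
tool_pos: [0.5416, 0.1688, 0.1051]
tcp_rot: [-0.246, 3.125, 0.001]
contact_force: [-1.9, -3.4, 23.8]
finger_gap: 0.0654
grip_force: 38.3
```

```bash
python3 -m handwheel '{"delta_pos":[[0,0,-0.006],[0.004,0,0.001],[0.004,0,0.001],[0.004,0,0.001],[0.004,0,0.001],[0,0,0],[0,0,0],[0,0,0],[0,0,0],[0,0,0]],"yaw":[0,0,0,0,0,0,0,0,0,0]}'
```

```text
clock: 14.4
tool_pos: [0.5372, 0.1683, 0.1034]
tcp_rot: [-0.244, 3.125, 0.002]
contact_force: [9.8, -0.0, 0.8]
finger_gap: 0.0655
grip_force: 36.1
```

```bash
python3 -m handwheel '{"delta_pos":[[0.004,0,0.002],[0.004,0,0.002],[0,0,0],[0,0,0],[0,0,0],[0,0,0],[0,0,0],[0,0,0],[0,0,0],[0,0,0]],"yaw":[0,0,0,0,0,0,0,0,0,0]}'
python3 - <<'E'
from h import *
s=grab_frame("scene")[:,:,::-1]
cv2.imwrite("pics/g5.png",cv2.resize(s[125:235,205:315],None,fx=5,fy=5,interpolation=cv2.INTER_CUBIC))
E
```

```text
clock: 15.4
tool_pos: [0.537, 0.1683, 0.1033]
tcp_rot: [-0.243, 3.12, 0.003]
contact_force: [12.9, -2.0, 4.8]
finger_gap: 0.0654
grip_force: 36.4
```

View pics/g5.png

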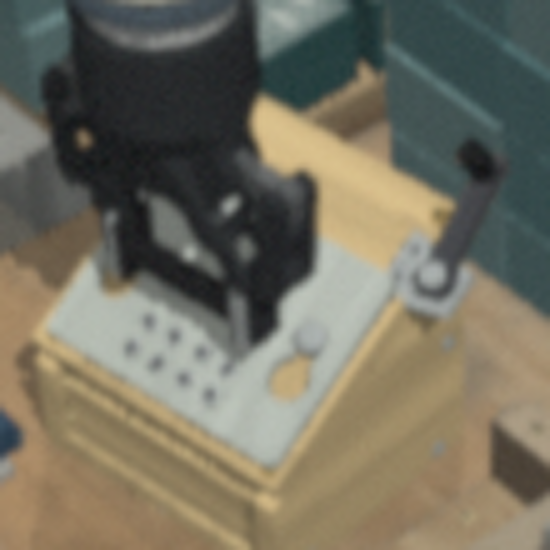

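The template is home: the right stud head at (312,335) is at the slot end, and the lower edge has come down to the jig's front edge. Next I'll relax, release and go up, then work out the latch path.

```bash
python3 -m handwheel '{"delta_pos":[[-0.008,0,-0.002],[0,0,0],[0,0,0],[0,0,0],[0,0,0],[0,0,0],[0,0,0],[0,0,0],[0,0,0],[0,0,0]],"yaw":[0,0,0,0,0,0,0,0,0,0]}' 1 20 && python3 -m handwheel '{"delta_pos":[[0,0,-0.02],[0,0,-0.04],[0,0,-0.06],[0,0,-0.08],[0,0,-0.1],[0,0,-0.1],[0,0,-0.1],[0,0,-0.1],[0,0,-0.05],[0,0,0]],"yaw":[0,0,0,0,0,0,0,0,0,0]}'
cat > latch.py <<'E'
from h import *
Rr,t=pose(.5625,.1721,.0995,.1573,np.pi/6)
h=15
def out(n,x,y,prev):
    X=Rr.apply(np.array([x,y,h])*1e-3)+t
    w=X-prev if prev is not None else np.zeros(3)
    c,s=np.cos(.1573),np.sin(.1573)
    d=np.array([-c*w[0]-s*w[1],-s*w[0]+c*w[1],-w[2]])/.3
    print(n,(round(x,1),round(y,1)),X.round(4),"d",d.round(4));return X
o=get_obs();p=out("from",0,0,None);p=np.array(o["tool_pos"])
p=out("pre",95,-120,p)
for th in np.arange(1.5,-.16,-.165):
    d=np.array([-np.cos(th),np.sin(th)])
    K=np.array([50.5+52*np.sin(th),-86+52*np.cos(th)])
    D=min(14.5/max(abs(d[1]),1e-6),9.5/max(abs(d[0]),1e-6))+7
    q=K-D*d
    if th>1.2: q[0]=min(q[0],97+0*th)
    p=out(round(th,3),q[0],q[1],p)
E
python3 latch.py
```

```text
clock: 16.45
tool_pos: [0.5336, 0.1678, 0.1022]
tcp_rot: [-0.247, 3.132, 0.0]
contact_force: [0.6, 0.0, 0.0]
finger_gap: 0.0854
grip_force: 0.0
clock: 17.45
tool_pos: [0.535, 0.1682, 0.3009]
tcp_rot: [-0.246, 3.126, 0.002]
contact_force: [-0.6, 0.7, -0.4]
finger_gap: 0.0858
grip_force: 0.0
from (0, 0) [0.5551 0.1709 0.1125] d [-0.  0. -0.]
pre (95, -120) [0.6551 0.0653 0.16  ] d [-0.3417 -0.4015  0.4696]
1.5 (np.float64(97.0), np.float64(-103.8)) [0.6543 0.0816 0.161 ] d [-0.0058  0.054  -0.0033]
1.335 (np.float64(97.0), np.float64(-95.2)) [0.653  0.0901 0.161 ] d [-0.      0.0288 -0.    ]
1.17 (np.float64(107.3), np.float64(-86.7)) [0.6604 0.0999 0.1661] d [-0.0296  0.0283 -0.0171]
1.005 (np.float64(107.4), np.float64(-78.5)) [0.6592 0.1079 0.1662] d [-0.0003  0.0271 -0.0002]
0.84 (np.float64(103.4), np.float64(-67.1)) [0.654  0.1187 0.1642] d [0.0114 0.0381 0.0066]
0.675 (np.float64(98.0), np.float64(-57.4)) [0.6479 0.1275 0.1615] d [0.0157 0.0324 0.0091]
0.51 (np.float64(91.5), np.float64(-49.3)) [0.6411 0.1346 0.1582] d [0.0187 0.0268 0.0108]
0.345 (np.float64(84.2), np.float64(-42.8)) [0.6338 0.14   0.1546] d [0.0211 0.0217 0.0122]
0.18 (np.float64(76.2), np.float64(-37.8)) [0.6262 0.1439 0.1506] d [0.023  0.0167 0.0133]
0.015 (np.float64(67.8), np.float64(-34.3)) [0.6184 0.1463 0.1464] d [0.0243 0.0119 0.014 ]
-0.15 (np.float64(59.2), np.float64(-32.1)) [0.6107 0.1472 0.1421] d [0.0249 0.0072 0.0144]
```

```bash
python3 -m handwheel '{"delta_pos":[[-0.0683,-0.0803,0],[-0.0683,-0.0803,0],[-0.0683,-0.0803,0],[-0.0683,-0.0803,0],[-0.0683,-0.0803,0],[0,0,0.08],[0,0,0.1],[0,0,0.1],[0,0,0.05],[0,0,0]],"yaw":[0,0,0,0,0,0,0,0,0,0]}' 0 && python3 -m handwheel '{"delta_pos":[[0,0,0],[0,0,0],[0,0,0],[0,0,0],[0,0,0],[0,0,0],[0,0,0],[0,0,0],[0,0,0],[0,0,0]],"yaw":[0,0,0,0,0,0,0,0,0,0]}'; python3 latch.py | head -2
python3 - <<'E'
from h import *
s=grab_frame("scene")[:,:,::-1]
cv2.imwrite("pics/g6.png",cv2.resize(s[110:220,235:345],None,fx=5,fy=5,interpolation=cv2.INTER_CUBIC))
E
```

```text
clock: 18.45
tool_pos: [0.6518, 0.0647, 0.1951]
tcp_rot: [0.247, -3.126, 0.0]
contact_force: [0.2, 0.6, 0.3]
finger_gap: -0.0002
grip_force: 0.0
clock: 19.45
tool_pos: [0.6537, 0.0649, 0.1981]
tcp_rot: [0.247, -3.132, 0.0]
contact_force: [-0.4, 0.0, 0.4]
finger_gap: -0.0005
grip_force: 0.0
from (0, 0) [0.5551 0.1709 0.1125] d [-0.  0. -0.]
pre (95, -120) [0.6551 0.0653 0.16  ] d [-0.005   0.0006  0.127 ]
```

View pics/g6.png

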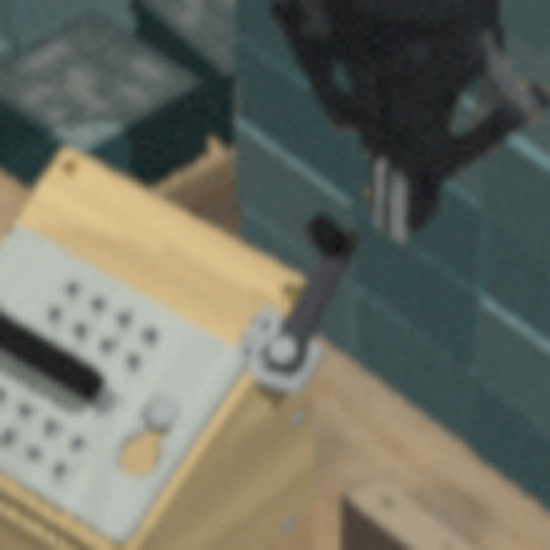

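The finger tips hang right of and above the knob, which is at (330,232). The template is lying home with its handle free. I'll go down and push.

```bash
python3 -m handwheel '{"delta_pos":[[-0.005,0,0.03],[0,0,0.04],[0,0,0.04],[0,0,0.017],[-0.006,0.02,-0.003],[0,0.025,0],[0,0.025,0],[0,0.025,0],[0,0.022,0],[0,0.022,0]],"yaw":[0,0,0,0,0,0,0,0,0,0]}'
```

```text
clock: 20.5
tool_pos: [0.6503, 0.1072, 0.1612]
tcp_rot: [-0.247, 3.132, -0.0]
contact_force: [0.5, -1.2, 0.0]
finger_gap: 0.0001
grip_force: 0.6
```

```bash
python3 -m handwheel '{"delta_pos":[[-0.003,0.019,-0.002],[0,0.019,0],[0,0.032,0],[0.0187,0.0268,0.0108],[0.0211,0.0217,0.0122],[0.023,0.0167,0.0133],[0.0243,0.0119,0.014],[0.007,0,0.004],[0,0,0],[0,0,0]],"yaw":[0,0,0,0,0,0,0,0,0,0]}'; python3 latch.py | grep -E "^0.015" ; python3 - <<'E'
from latch import *
print("face xyz",(Rr.inv().apply(np.array(o["tool_pos"])-t)*1e3).round(1))
E
```

```text
clock: 21.5
tool_pos: [0.6165, 0.1457, 0.1453]
tcp_rot: [0.247, -3.132, 0.0]
contact_force: [0.2, 0.2, 0.5]
finger_gap: -0.0001
grip_force: 0.0
0.015 (np.float64(67.8), np.float64(-34.3)) [0.6184 0.1463 0.1464] d [0.0243 0.0119 0.014 ]
from (0, 0) [0.5551 0.1709 0.1125] d [-0.  0. -0.]
pre (95, -120) [0.6551 0.0653 0.16  ] d [-0.0853 -0.285  -0.0491]
1.5 (np.float64(97.0), np.float64(-103.8)) [0.6543 0.0816 0.161 ] d [-0.0058  0.054  -0.0033]
1.335 (np.float64(97.0), np.float64(-95.2)) [0.653  0.0901 0.161 ] d [-0.      0.0288 -0.    ]
1.17 (np.float64(107.3), np.float64(-86.7)) [0.6604 0.0999 0.1661] d [-0.0296  0.0283 -0.0171]
1.005 (np.float64(107.4), np.float64(-78.5)) [0.6592 0.1079 0.1662] d [-0.0003  0.0271 -0.0002]
0.84 (np.float64(103.4), np.float64(-67.1)) [0.654  0.1187 0.1642] d [0.0114 0.0381 0.0066]
0.675 (np.float64(98.0), np.float64(-57.4)) [0.6479 0.1275 0.1615] d [0.0157 0.0324 0.0091]
0.51 (np.float64(91.5), np.float64(-49.3)) [0.6411 0.1346 0.1582] d [0.0187 0.0268 0.0108]
0.345 (np.float64(84.2), np.float64(-42.8)) [0.6338 0.14   0.1546] d [0.0211 0.0217 0.0122]
0.18 (np.float64(76.2), np.float64(-37.8)) [0.6262 0.1439 0.1506] d [0.023  0.0167 0.0133]
0.015 (np.float64(67.8), np.float64(-34.3)) [0.6184 0.1463 0.1464] d [0.0243 0.0119 0.014 ]
-0.15 (np.float64(59.2), np.float64(-32.1)) [0.6107 0.1472 0.1421] d [0.0249 0.0072 0.0144]
face xyz [ 65.5 -34.5  15. ]
```

```bash
python3 -m handwheel '{"delta_pos":[[0.003,0,0.0017],[0.003,0,0.0017],[0.003,0,0.0017],[0.003,0,0.0017],[0.003,0,0.0017],[0,0,0],[0,0,0],[0,0,0],[0,0,0],[0,0,0]],"yaw":[0,0,0,0,0,0,0,0,0,0]}';  python3 - <<'E'
from latch import Rr,t,np,get_obs
print("face xyz",(Rr.inv().apply(np.array(get_obs()["tool_pos"])-t)*1e3).round(1))
E
```

```text
clock: 22.5
tool_pos: [0.6143, 0.1455, 0.1439]
tcp_rot: [-0.247, 3.127, 0.001]
contact_force: [6.4, 0.9, 3.4]
finger_gap: 0.0001
grip_force: 3.3
from (0, 0) [0.5551 0.1709 0.1125] d [-0.  0. -0.]
pre (95, -120) [0.6551 0.0653 0.16  ] d [-0.0927 -0.2853 -0.0535]
1.5 (np.float64(97.0), np.float64(-103.8)) [0.6543 0.0816 0.161 ] d [-0.0058  0.054  -0.0033]
1.335 (np.float64(97.0), np.float64(-95.2)) [0.653  0.0901 0.161 ] d [-0.      0.0288 -0.    ]
1.17 (np.float64(107.3), np.float64(-86.7)) [0.6604 0.0999 0.1661] d [-0.0296  0.0283 -0.0171]
1.005 (np.float64(107.4), np.float64(-78.5)) [0.6592 0.1079 0.1662] d [-0.0003  0.0271 -0.0002]
0.84 (np.float64(103.4), np.float64(-67.1)) [0.654  0.1187 0.1642] d [0.0114 0.0381 0.0066]
0.675 (np.float64(98.0), np.float64(-57.4)) [0.6479 0.1275 0.1615] d [0.0157 0.0324 0.0091]
0.51 (np.float64(91.5), np.float64(-49.3)) [0.6411 0.1346 0.1582] d [0.0187 0.0268 0.0108]
0.345 (np.float64(84.2), np.float64(-42.8)) [0.6338 0.14   0.1546] d [0.0211 0.0217 0.0122]
0.18 (np.float64(76.2), np.float64(-37.8)) [0.6262 0.1439 0.1506] d [0.023  0.0167 0.0133]
0.015 (np.float64(67.8), np.float64(-34.3)) [0.6184 0.1463 0.1464] d [0.0243 0.0119 0.014 ]
-0.15 (np.float64(59.2), np.float64(-32.1)) [0.6107 0.1472 0.1421] d [0.0249 0.0072 0.0144]
face xyz [ 62.9 -34.4  15. ]
```

```bash
python3 -m handwheel '{"delta_pos":[[0.004,0,0.0023],[0.004,0,0.0023],[0,0,0],[0,0,0],[0,0,0],[0,0,0],[0,0,0],[0,0,0],[0,0,0],[0,0,0]],"yaw":[0,0,0,0,0,0,0,0,0,0]}' && python3 -m handwheel '{"delta_pos":[[-0.02,0,-0.012],[-0.03,0,-0.02],[-0.03,0,-0.02],[0,0,-0.06],[0,0,-0.1],[0,0,-0.1],[0,0,-0.1],[0,0,-0.1],[0,0,-0.05],[0,0,0]],"yaw":[0,0,0,0,0,0,0,0,0,0]}';  python3 - <<'E'
from h import *
s=grab_frame("scene")[:,:,::-1];t=grab_frame("top")[:,:,::-1]
c=lambda im,x,y:cv2.resize(im[y:y+110,x:x+110],None,fx=3.63636,fy=3.63636,interpolation=cv2.INTER_CUBIC)
cv2.imwrite("pics/g7.png",np.hstack([c(s,205,125),c(t,180,188)]))
E
```

```text
clock: 23.5
tool_pos: [0.614, 0.1454, 0.1438]
tcp_rot: [-0.246, 3.122, 0.001]
contact_force: [10.1, 0.5, 6.5]
finger_gap: 0.0002
grip_force: 5.7
clock: 24.5
tool_pos: [0.6346, 0.1489, 0.3123]
tcp_rot: [-0.247, 3.128, 0.001]
contact_force: [0.1, 0.4, -0.1]
finger_gap: 0.0001
grip_force: 0.0
```

View pics/g7.png

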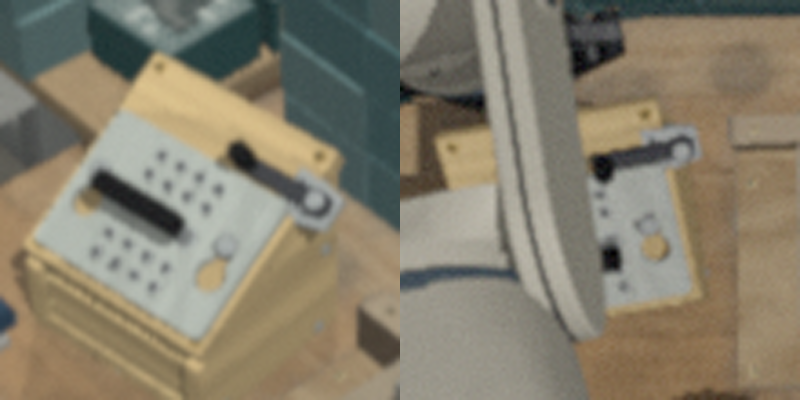

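The template is home with its studs at the slot ends. The latch bar lies level along the template's upper edge, its knob at (240,155) in the scene crop, and it stopped hard with no motion between 7 N and 12 N. The robot is clear, so I'm handing in.

```bash
python3 -c "
from bench import *
print(job_done())"
```

```text
the job is handed in; nothing more can be done
None
```

The job is handed in at about 24.6 s of the 58 s allowed: the template is home under both stud heads and the drop latch is pushed shut against its stop. The robot is clear of everything, and the bystanders were not touched as far as I could tell; I got no verdict back.

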